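# Hang the batch tag, peel the sticky cover off the vial tray and hold it up

## Robot

A 6-joint arm with a two-finger parallel gripper is mounted at the origin on a cart in front of the work surface, level with it; the furniture and walls round the work are solid. World frame = base frame: x ahead of the robot, y to its left, z up, the work surface at z = 0. Lengths are in m, angles in rad, forces in N, time in s.
With the tool pointing down it reaches from about 0.375 to 0.9 m from the base axis. Payload 3.1 kg.
Tool frame: the origin (TCP) lies between the finger pads, 19 mm behind the fingertips; this is the grasp point; z points along the fingers, y is the line along which they close (so a half turn about z gives the same grasp; the last joint's range is limited). The gripper opens to 87 mm and grips with 3 to 60 N. Pads are 19 mm wide; open, the fingers measure 117 mm over their backs; the gripper's body (75 mm by 190 mm) begins 51 mm behind the grasp point.
Start: joints at [1.016, 0.527, 1.433, -0, 1.181, -0.178], TCP at [0.23, 0.581, 0.241] pointing down, gripper open.
Joint ranges: [-3.08, 3.08], [-0.75, 2.2], [0.22, 2.44], [-1.43, 4.57], [0, 2.65], [-2.85, 2.85]. Speed limits (rad/s): [2.79, 2.79, 3.14, 3.14, 3.14, 3.14].

## Interface

Orientations are given as a unit quaternion [x, y, z, w].
In Python, from rig import get_obs, camera, hand_in, cut_out gives the robot as it stands.
- The arm moves only by the tool step_arm, never from a script. Its argument "rows" is a list of rows, each a list of 6 numbers: the shift along the world's x, y, z in m, then the turn, a rotation vector about the world's x, y, z in degrees. A call has 1 to 12 rows; each row shifts and turns the commanded pose from where the row before left it; what a row does not reach is not made up. A row lasts 1/8 s, in which the tool goes at most 62.5 mm and 10.7 degrees, less where a joint would pass 70% of its speed; a pose out of reach is approached as far as the arm can. A call is refused whole if a number of a shift passes 0.0625 or a number of a turn 10.7, either way. A call with a gripper value outside its range is refused whole. "jaw" is the finger opening in m, from 0 to 0.087, set as the call begins (left out, the last holds). The fingers move at their own pace and stop on an object; "squeeze" is the grip in N (left out, the last holds). Time passes only in rows, so rows that do not move let the fingers close. It gives the time, the measured TCP pose, the force, the opening and the grip force at its end, in the units of the state.
- get_obs(): the state, without advancing time (a new reading comes with each control period).
- camera(name): name is "scene" or "top" or "wrist"; returns a dict with "pixels" (384x512x3 uint8, blue, green, red), "depth" (384x512 float32, m along the optical axis (not along the pixel's ray), 0 where there is no reading), "fov_y" (degrees; the focal length in pixels is half the picture's height over the tangent of half this angle, whatever the lens; pixels are square), "cx", "cy" (the principal point, pixels), "extrinsics" (4x4, takes a point from camera to world coordinates); the wrist camera has in their place "mount" (4x4, takes a point from camera to tool coordinates, whose origin is the TCP and whose axes are the flange's). Camera axes: x right, y up, looking along -z (the intrinsics and any distortion apply to the point x, -y, -z); pixel columns grow to the right and rows downward; lengths in m; the calibration is good to about 2 mm. A picture is of the moment at which its call begins: read the wrist's pose just before it.
- hand_in(): hands the job in; it is judged then, once.
Trained networks look in the newest picture that a camera, given by its name, has taken for a name from the list of things; names that differ only in an ending like _2 or _b are one class to them, and where a whole thing is asked for, a point or a joint stands for the part that bears it (a point fixed in the world has none). Each returns a list of dicts, best first, with "confidence" (0 to 1); they miss things now and then, are a little off and sometimes report something else, mostly with a low value. They report only what shows in the picture. A call takes as long as a camera call. They do not tell look-alikes from the thing itself.
- cut_out(label, camera): "region" (384x512 bool, what is visible of it) and "extent" ([centre column, centre row, width, height] in pixels, round what is visible of it).
The state is a dict: "time": time; "q": joint angles; "joint_velocities": joint speeds; "joint_torque": joint torques, N m; "position": TCP position; "tool_rot": TCP orientation; "ft_force": force on the tool from outside, world axes, zero at the start; "moment": the same for the moment, N m; "grip_width": finger opening in m; "grip_force": force on a finger pad.
Only numpy, scipy, OpenCV 4.12 (cv2) and the standard library are available. Lean on these libraries where they do the work, as an engineer would, in place of code of your own. Each camera call takes 0.05 s, during which the arm holds its last target. There are 200 camera calls.

## Task

The aluminium batch tag lies on the blue cover of the stacked vial trays: hang it by its eye on the steel post, let go of it there and leave it lying flat on the post's foot. Then peel the sticky cover off the upper tray by its orange corner tab: raise that corner about 25 to 30 mm while the diagonally opposite corner still rests on the tray, and only then lift the cover clear, leaving the trays and the other things where they stand. Finish while holding the cover by its tab, still and level, at least 15 cm above the worktop with its middle over the middle of the green mat; do not put it down.

Things in the scene. Friction and masses are not known exactly. Their poses are not given: they have to be found in the camera images.
- tray_low: Lower white tray of the stack, 110 (x) x 150 (y) x 25 mm, fixed to the worktop; origin at the centre of its underside, z up.
- tray_up: Upper white tray, 110 x 150 x 25 mm, loose, heavy (0.9 kg, full of vials), standing on the rim of the lower one with the same heading; origin at the centre of its underside, its rim 25 mm above it. Four rubber nubs on springs at its two short ends (y = +-75 mm, x = +-40 mm) press about 1.3 N each on the inside of the cover's skirt and make it stick by friction (roughly 1 to 1.5 N each).
- cover: Blue formed cover, rigid, 122 (x) x 161 (y) mm, 70 g, top sheet 3 mm thick lying on the upper tray's rim; a skirt 3 mm thick hangs 12 mm down outside the tray with 2.5 to 3 mm of play. Origin at the centre of the underside of the top sheet (at rest 50 mm above the worktop), z up, axes along the trays' axes. Too wide to grip across: take it by its orange tab.
- cover_tab (a point): Grip point in the orange finger tab that stands up from the cover near its -x, -y corner, at (-45, -62, +22) mm in the cover's frame. The tab is 26 mm along the cover's x, 10 mm thick along the cover's y (grip across y) and its top is 31 mm above the cover's origin (28 mm above the sheet's top face); this point is 9 mm below the tab's top.
- cover_tab_corner (a point): The cover's corner at the tab, underside of the sheet, at (-58, -77.5, 0) mm in the cover's frame.
- cover_far_corner (a point): The cover's other corner on the diagonal, farthest from the tab, underside of the sheet, at (+58, +77.5, 0) mm in the cover's frame.
- tag: Batch tag, loose, 50 g, at first lying on the cover: aluminium plate 80 (x) x 36 (y) x 5 mm; origin at the centre of its underside, z up. Through hole (eye) of 21 mm diameter 22 mm from the origin on the -x side; yellow finger rib on top, 20 mm from the origin on the +x side.
- tag_eye (a point): Centre of the eye at the underside of the tag.
- tag_rib (a point): Grip point in the yellow rib, 21 mm above the tag's underside. The rib is 30 mm along the tag's x, 10 mm thick along its y (grip across y), its top 31 mm above the underside.
- post: Fixed upright steel post: round foot of 90 mm diameter and 8 mm height, pin of 9 mm diameter whose tip is 65 mm above the worktop; origin at the centre of the foot's underside.
- post_tip (a point): Tip of the pin, on its axis.
- mat: Fixed green rubber mat, 100 (x) x 130 (y) x 4 mm, lying flat on the worktop; origin at the centre of its underside.
- teal_bottle: Bystander: small white bottle with a teal cap, 37 mm across, 72 mm tall, loose; origin at the centre of its underside.
- white_vial: Bystander: small white capped vial, 36 mm across, 66 mm tall, loose; origin at the centre of its underside.
- stapler: Bystander: black stapler, 32 x 120 x 32 mm, loose; origin at the centre of its underside.
Mind the look-alikes: they are no part of the job. Leave any brown look-alike of the tag alone.

How it is judged:
By the outcome, as a careful person would: the job done as asked, in the order asked, and still so for the second after the job is handed in, while the arm keeps its last pose, push and grip.
It also fails if it takes over 69 s, if anything falls off the work surface, if the arm or the gripper's body presses on something with over 40 N, if the wrist force passes 120 N, or if a joint passes its speed limit or range.

## Working session

There is one attempt and no reset: what is moved stays moved. The work goes in short steps, Python scripts to look and compute and a tool call to move; the robot and the scene stay as the last step left them, time stands still between calls to the robot, and variables do not carry over. Pictures are saved under pics/ and viewed, at most 10 in all, crops included, and the job is handed in when it is done.

Besides the shell and the picture viewer there is one more tool, called in YAML: its name, and indented under it one key for each argument. step_arm: Moves the arm, as the interface text tells. Its arguments: {"type":"object","properties":{"rows":{"type":"array"},"jaw":{"type":"number"},"squeeze":{"type":"number"}},"required":["rows"]}

```bash
mkdir -p pics; ls; cat > h.py <<'E'
import numpy as np, cv2
from rig import get_obs, camera, hand_in, cut_out
from scipy.spatial.transform import Rotation as R
def ext(c,o=None):
    if 'extrinsics' in c: return np.array(c['extrinsics'])
    T=np.eye(4);T[:3,:3]=R.from_quat(o['tool_rot']).as_matrix();T[:3,3]=o['position']
    return T@np.array(c['mount'])
def cloud(c,o=None):
    d=c['depth'];h,w=d.shape;f=h/2/np.tan(np.radians(c['fov_y'])/2)
    u,v=np.meshgrid(np.arange(w),np.arange(h))
    P=np.stack([(u-c['cx'])/f*d,-(v-c['cy'])/f*d,-d],-1)
    T=ext(c,o);W=P@T[:3,:3].T+T[:3,3];W[d==0]=np.nan
    return W
E
python3 - <<'E'
from h import *
o=get_obs();print(o)
ims=[]
for n in ['scene','top']:
    c=camera(n);print(n,{k:c[k] for k in c if k not in('pixels','depth')})
    np.savez(''+n,W=cloud(c),px=c['pixels'])
    ims.append(c['pixels'])
    for l in ['tray_up','cover','cover_tab','tag','tag_rib','post','mat','teal_bottle','white_vial','stapler']:
        W=cloud(c)
        for r in cut_out(l,n):
            p=W[r['region']]; print(l,round(r['confidence'],2),np.round(r['extent']),np.round(np.nanmedian(p,0),3),np.round(np.nanpercentile(p,[2],axis=0),3),np.round(np.nanpercentile(p,[98],axis=0),3))
cv2.imwrite('pics/a.png',cv2.resize(ims[0],(800,600)));cv2.imwrite('pics/b.png',cv2.resize(ims[1],(800,600)))
E
```

```text
pics
{'time': 0.0, 'q': array([ 1.01552252e+00,  5.28495772e-01,  1.43388523e+00, -1.81187442e-05,
        1.18136825e+00, -1.78466322e-01]), 'joint_velocities': array([-2.13021765e-03, -1.25413217e-04, -1.03098564e-03,  8.45702456e-04,
       -5.61262323e-05,  1.04908914e-03]), 'joint_torque': array([-6.60623136e-04, -4.40035808e+01, -1.76593459e+01,  6.32800232e-02,
        5.82645438e-02, -1.94541612e-04]), 'position': array([0.22956514, 0.58058331, 0.24025882]), 'tool_rot': array([ 1.87287625e-01,  9.82304526e-01, -1.00954588e-03, -3.78960316e-04]), 'ft_force': array([-0.43813342,  0.25464485,  0.07015873]), 'moment': array([0.00485813, 0.03908671, 0.00369205]), 'grip_force': 0.0, 'grip_width': 0.08686412397694557}
scene {'fov_y': 43.15640701731502, 'cx': 259.5458748436471, 'cy': 194.55646711568443, 'extrinsics': array([[ 0.75223539,  0.31583809, -0.57826311, -0.24745847],
       [-0.65888035,  0.35482746, -0.66330548, -0.93308452],
       [-0.0043135 ,  0.87996806,  0.47501328,  0.70382987],
       [ 0.        ,  0.        ,  0.        ,  1.        ]])}
tray_up 0.34 [316. 236.  
[... 2357 characters left out ...]
0.398 0.299 0.007] [[0.359 0.261 0.002]] [[0.439 0.341 0.038]]
mat 0.72 [131. 163.  49.  44.] [0.537 0.296 0.003] [[ 0.483  0.234 -0.001]] [[0.59  0.358 0.008]]
teal_bottle 0.7 [290. 127.  11.  14.] [ 0.646 -0.164  0.046] [[ 0.633 -0.181  0.02 ]] [[ 0.664 -0.15   0.074]]
white_vial 0.58 [376. 219.  17.  14.] [ 0.397 -0.405  0.04 ] [[ 0.379 -0.422  0.01 ]] [[ 0.413 -0.394  0.068]]
stapler 0.57 [347. 249.  21.  42.] [ 0.307 -0.34   0.029] [[ 0.251 -0.367 -0.002]] [[ 0.363 -0.315  0.035]]
stapler 0.42 [321. 169.  24.  28.] [ 0.525 -0.243  0.058] [[ 0.494 -0.272  0.053]] [[ 0.568 -0.219  0.085]]
stapler 0.23 [131. 164.  49.  43.] [0.536 0.295 0.003] [[ 0.48   0.231 -0.002]] [[0.592 0.36  0.008]]
```

```bash
python3 - <<'E'
from h import *
a=np.load('top.npz')['px'][110:270,90:400]; cv2.imwrite('pics/c.png',cv2.resize(a,(800,413),interpolation=cv2.INTER_CUBIC))
E
```

```text
(no output)
```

View pics/a.png

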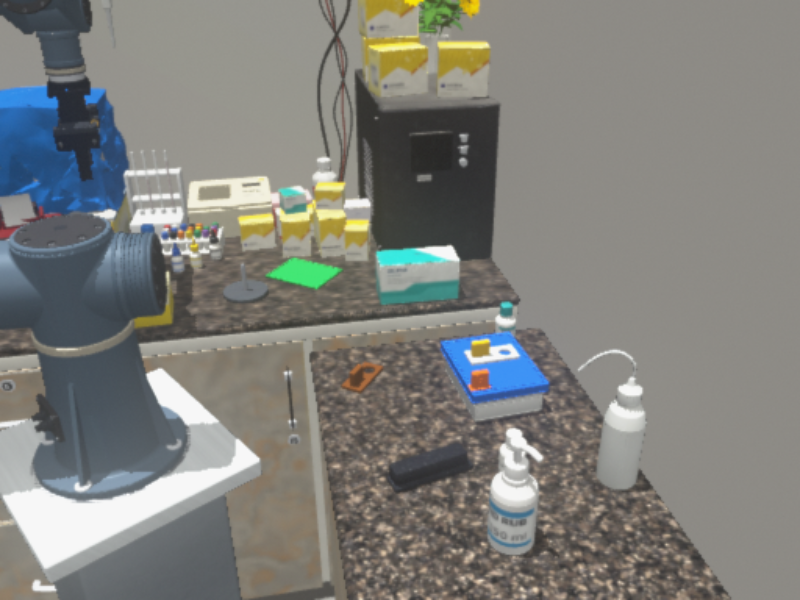

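View pics/c.png

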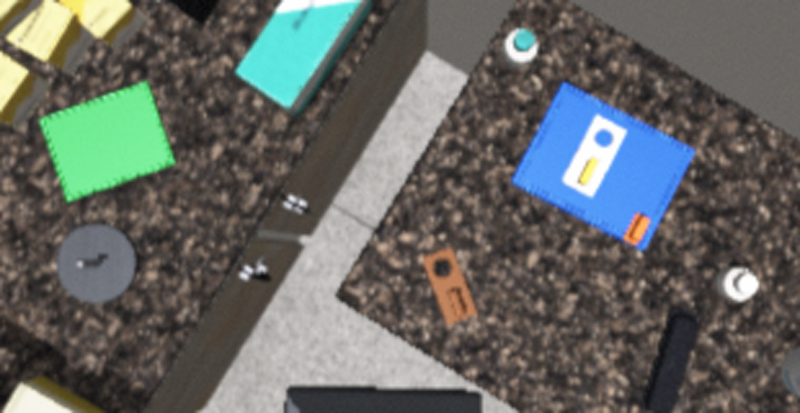

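```bash
python3 - <<'E'
from h import *
for n in ['scene','top']:
    z=np.load(n+'.npz');W=z['W'];hsv=cv2.cvtColor(z['px'],cv2.COLOR_BGR2HSV)
    H,S,V=[hsv[...,i] for i in range(3)]
    def near(x,y,r):return np.hypot(W[...,0]-x,W[...,1]-y)<r
    m={'cover':(H>100)&(H<125)&(S>120)&(W[...,2]>.045)&near(.52,-.26,.13),
     'tab':((H<12)|(H>175))&(S>150)&near(.46,-.3,.07)&(W[...,2]>.045),
     'rib':(H>17)&(H<35)&(S>120)&near(.52,-.25,.07)&(W[...,2]>.045),
     'mat':(H>45)&(H<75)&(S>150)&near(.536,.295,.12),
     'pin':near(.398,.298,.05)&(W[...,2]>.02),'foot':near(.398,.298,.06)&(S<70)&(W[...,2]>.004)&(W[...,2]<.016)}
    for k,v in m.items():
        p=W[v]; 
        if len(p)<3: print(n,k,len(p));continue
        r=cv2.minAreaRect((p[:,:2]*1000).astype(np.float32))
        print(n,k,len(p),np.round(np.median(p,0),4),'zrange',np.round([p[:,2].min(),p[:,2].max()],3),'rect',np.round(r[0],1),np.round(r[1],1),round(r[2],1))
    if n=='top':
        # coarse height map
        P=W.reshape(-1,3);P=P[np.isfinite(P).all(1)]
        print('rows x 0.2..0.8 ; cols y 0.7..-0.5')
        for x in np.arange(.2,.9,.05):
            print('%.2f'%x,[int(1000*max(P[(abs(P[:,0]-x)<.025)&(abs(P[:,1]-y)<.025)][:,2],default=-9)) for y in np.arange(.7,-.55,-.05)])
E
```

```text
scene cover 1379 [ 0.5108 -0.2849  0.0539] zrange [0.045 0.059] rect [ 520.9 -258.4] [167.3 123.1] 63.9
scene tab 83 [ 0.4504 -0.2982  0.0673] zrange [0.055 0.082] rect [ 451.6 -298.2] [ 7.5 25.5] 65.0
scene rib 101 [ 0.5104 -0.2413  0.075 ] zrange [0.061 0.087] rect [ 511.  -239.6] [13.3 28.5] 66.7
scene mat 508 [0.5357 0.2907 0.0044] zrange [-0.001  0.01 ] rect [536.3 292.5] [102. 132.] 20.6
scene pin 39 [0.3985 0.2982 0.0413] zrange [0.021 0.065] rect [397.3 296.3] [16.7  8.1] 57.4
scene foot 309 [0.3968 0.2946 0.008 ] zrange [0.004 0.016] rect [398.9 298.4] [91.6 91.8] 19.8
top cover 2008 [ 0.5191 -0.2623  0.0529] zrange [0.046 0.061] rect [ 519.7 -257.8] [161.3 122.4] 63.9
top tab 20 [ 0.4528 -0.2889  0.0671] zrange [0.054 0.079] rect [ 450.3 -289.9] [ 8.6 25.4] 82.2
top rib 18 [ 0.5094 -0.2343  0.0826] zrange [0.08  0.086] rect [ 509.7 -234. ] [ 4.4 23.8] 67.5
top mat 7 [0.5169 0.2689 0.003 ] zrange [0.001 0.009] rect [525.1 292.4] [ 94.1 113.8] 31.8
top pin 21 [0.3993 0.2982 0.0477] zrange [0.021 0.068] rect [399.3 300.2] [7.  5.9] 87.6
top foot 672 [0.3993 0.2997 0.0076] zran
[... 1030 characters left out ...]
704, 626, -9000]
0.65 [-9000, 89, 88, 87, 69, 136, 144, 146, 93, 75, 346, 82, 89, 89, 85, -823, 0, 74, 74, 4, 762, 773, 707, -9000, -9000]
0.70 [24, 64, 71, 72, 117, 92, 143, 146, 342, 346, 351, 351, 89, 90, 89, 2, -826, 5, 643, 700, 718, -9000, -9000, -9000, -9000]
0.75 [-9000, 90, 5, 120, 159, 93, 218, 436, 437, 436, 351, 353, 341, 86, 4, 4, 523, 581, 615, -9000, -9000, -9000, -9000, -9000, -9000]
0.80 [-9000, 114, 187, 5, 116, 407, 452, 346, 437, 437, 415, 352, 350, 7, 6, 462, 513, -9000, -9000, -9000, -9000, -9000, -9000, -9000, -9000]
0.85 [-9000, -9000, 193, 280, 344, 383, 389, 387, -9000, 391, 400, 382, 351, 342, 404, 409, -9000, -9000, -9000, -9000, -9000, -9000, -9000, -9000, -9000]
```

Candidates for the tag in the top crop are the aluminium tag with yellow rib on the blue cover at (595,155) and the brown look-alike on the bench at (450,285); I choose the aluminium one. The orange tab is at (637,229), the post at (95,262) and the mat at (107,142). Next I go above the cover for a close wrist view.

step_arm:
  rows:
    - [0.02, -0.058, 0.001, 0, 0, 0]
    - [0.02, -0.058, 0.001, 0, 0, 0]
    - [0.02, -0.058, 0.001, 0, 0, 0]
    - [0.02, -0.058, 0.001, 0, 0, 0]
    - [0.02, -0.058, 0.001, 0, 0, 0]
    - [0.02, -0.058, 0.001, 0, 0, 0]
    - [0.02, -0.058, 0.001, 0, 0, 0]
    - [0.02, -0.058, 0.001, 0, 0, 0]
    - [0.02, -0.058, 0.001, 0, 0, 0]
    - [0.02, -0.058, 0.001, 0, 0, 0]
    - [0.02, -0.058, 0.001, 0, 0, 0]
    - [0.02, -0.058, 0, 0, 0, -1.7]

```text
time: 2.6
position: [0.4705, -0.1171, 0.2527]
tool_rot: [0.203, 0.979, 0.0, 0.001]
ft_force: [1.0, 0.0, 0.2]
grip_width: 0.0871
grip_force: 0.0
```

step_arm:
  rows:
    - [0.02, -0.058, 0, 0, 0, 0]
    - [0.02, -0.058, 0, 0, 0, 0]
    - [0, 0, 0, 0, 0, 0]
    - [0, 0, 0, 0, 0, 0]

```text
time: 3.1
position: [0.5093, -0.2304, 0.2518]
tool_rot: [0.202, 0.979, 0.001, -0.001]
ft_force: [-0.6, 0.3, -0.7]
grip_width: 0.0872
grip_force: 0.0
```

```bash
cat > w.py <<'E'
from h import *
import sys
def shot(name):
    o=get_obs();c=camera('wrist');W=cloud(c,o)
    cv2.imwrite('pics/%s.png'%name,cv2.resize(c['pixels'],(800,600)))
    hsv=cv2.cvtColor(c['pixels'],cv2.COLOR_BGR2HSV);return o,c,W,hsv[...,0],hsv[...,1],hsv[...,2]
def rect(k,p):
    if len(p)<5: print(k,len(p));return
    r=cv2.minAreaRect((p[:,:2]*1000).astype(np.float32))
    print(k,len(p),'med',np.round(np.median(p,0),4),'z',np.round(np.percentile(p[:,2],[2,98]),4),'rect',np.round(r[0],1),np.round(r[1],1),round(r[2],1))
E
python3 - <<'E'
from w import *
o,c,W,H,S,V=shot('d');print(o['position'],o['tool_rot'],o['time']);print(c['mount'])
Z=W[...,2]
rect('cover',W[(H>100)&(H<125)&(S>120)&(Z>.045)&(Z<.06)])
rect('tab',W[((H<12)|(H>175))&(S>150)&(Z>.055)]);rect('tabtop',W[((H<12)|(H>175))&(S>150)&(Z>.077)])
rect('rib',W[(H>17)&(H<35)&(S>120)&(Z>.06)]);rect('ribtop',W[(H>17)&(H<35)&(S>120)&(Z>.081)])
for r in cut_out('tag','wrist'):
    p=W[r['region']&(S<90)&(V>120)];print(r['confidence']);rect('tag',p)
np.savez('w1',W=W,px=c['pixels'])
E
```

```text
[ 0.50926073 -0.23040629  0.25181734] [ 2.02202597e-01  9.79343235e-01  5.55193431e-04 -7.93749670e-04] 3.1
[[ 1.01791235e-03  9.61204450e-01  2.75835040e-01  7.59508981e-02]
 [ 9.99997153e-01 -3.83066162e-04 -2.35540980e-03 -2.29732292e-04]
 [-2.15836731e-03  2.75836652e-01 -9.61202103e-01 -1.44606665e-01]
 [ 0.00000000e+00  0.00000000e+00  0.00000000e+00  1.00000000e+00]]
cover 10421 med [ 0.5176 -0.2607  0.0547] z [0.0529 0.0563] rect [ 520.1 -257.3] [161.3 122.1] 64.2
tab 96 med [ 0.4524 -0.2879  0.0681] z [0.0592 0.0774] rect [ 454.4 -289.9] [ 5.2 26.9] 71.1
tabtop 5 med [ 0.4601 -0.2911  0.0774] z [0.0773 0.0776] rect [ 454.1 -288.5] [ 0.3 21.5] 65.6
rib 6076 med [ 0.4985 -0.1917  0.3312] z [0.0855 0.3351] rect [ 496.6 -233.2] [148.4  55.5] 65.5
ribtop 6050 med [ 0.4985 -0.1915  0.3312] z [0.0858 0.3351] rect [ 496.8 -233.2] [148.3  55.3] 65.7
0.9
tag 37 med [ 0.358  -0.1191  0.0064] z [0.0048 0.0079] rect [ 358.6 -120.1] [11.3 10. ] 0.5
0.6
tag 1799 med [nan nan nan] z [nan nan] rect [ 530.7 -246.9] [34.3 82.7] 62.8
```

View pics/d.png

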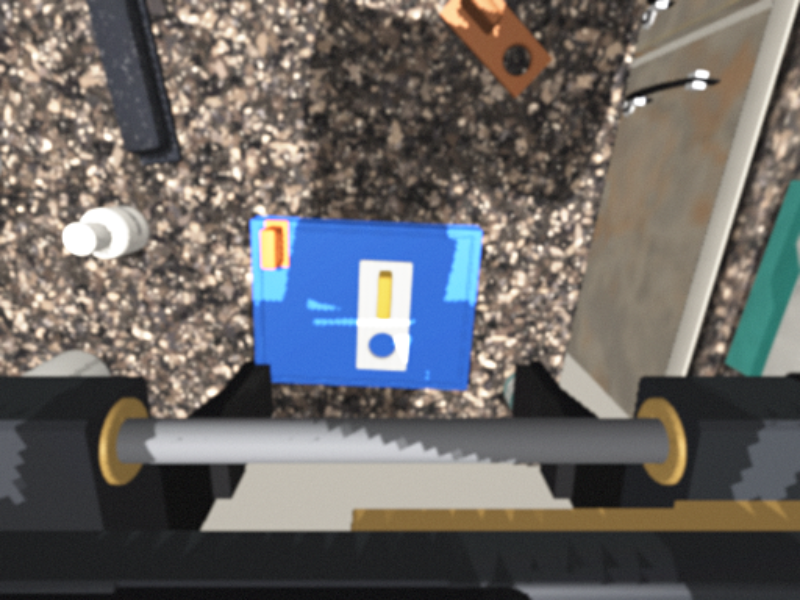

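The wrist picture shows the aluminium tag on the cover: rib at (385,295), eye at (382,345). The orange tab is at (273,245) and the brown look-alike is off the cover at (500,40). Measuring rib and eye.

```bash
python3 - <<'E'
from w import *
z=np.load('w1.npz');W=z['W'];hsv=cv2.cvtColor(z['px'],cv2.COLOR_BGR2HSV);H,S,V=[hsv[...,i] for i in range(3)];Z=W[...,2]
N=np.zeros(Z.shape,bool);N[160:245,222:270]=1
rect('rib',W[N&(H>17)&(H<40)&(S>100)&(Z>.06)&(Z<.1)]);rect('ribtop',W[N&(Z>.080)&(Z<.1)])
t=N&(S<90)&(Z>.05)&(Z<.075);rect('tag',W[t])
m=N&(H>100)&(H<125)&(S>90)&(Z>.04)
n,l,s,c=cv2.connectedComponentsWithStats(m.astype(np.uint8))
for i in range(1,n):
    if 30<s[i,4]: print(s[i]);rect('eye?',W[l==i])
o=z
N2=np.zeros(Z.shape,bool);N2[130:180,160:190]=1
rect('tab',W[N2&((H<25)|(H>170))&(S>120)&(Z>.06)&(Z<.1)]);rect('tabtop',W[N2&(Z>.076)&(Z<.1)])
E
```

```text
rib 234 med [ 0.509  -0.2355  0.0856] z [0.0683 0.087 ] rect [ 510.8 -236.3] [ 8.3 27.3] 63.6
ribtop 276 med [ 0.5109 -0.2369  0.0855] z [0.0828 0.087 ] rect [ 511.8 -237.3] [ 9.9 29.7] 63.2
tag 1854 med [ 0.5286 -0.2446  0.0596] z [0.0542 0.0612] rect [ 530.8 -246. ] [38.9 83.8] 64.5
[ 222  160   48   85 1696]
eye? 1696 med [ 0.5336 -0.2453  0.0547] z [0.0532 0.0562] rect [ 532.1 -246.4] [ 55.6 100.4] 66.8
[236 213  17  15 194]
eye? 194 med [ 0.5501 -0.2557  0.0548] z [0.0534 0.0563] rect [ 550.4 -255.9] [18.  17.8] 14.4
tab 153 med [ 0.4527 -0.2882  0.073 ] z [0.0605 0.0827] rect [ 453.  -288.6] [ 6.7 25.2] 80.5
tabtop 280 med [ 0.4525 -0.2925  0.0823] z [0.0774 0.0841] rect [ 452.5 -293.4] [10.7 25.3] 64.9
```

step_arm:
  rows:
    - [0.002, -0.006, -0.04, 0, 0, -2.5]
    - [0, 0, -0.04, 0, 0, 0]
    - [0, 0, -0.04, 0, 0, 0]
    - [0, 0, -0.03, 0, 0, 0]
    - [0, 0, -0.012, 0, 0, 0]
    - [0, 0, -0.008, 0, 0, 0]
    - [0, 0, 0, 0, 0, 0]
    - [0, 0, 0, 0, 0, 0]
  jaw: 0.04

```text
time: 4.2
position: [0.5126, -0.2372, 0.0833]
tool_rot: [0.223, 0.975, -0.0, 0.001]
ft_force: [0.4, -0.4, 0.1]
grip_width: 0.0403
grip_force: 0.0
```

step_arm:
  rows:
    - [-0.001, 0, -0.004, 0, 0, 0]
    - [0, 0, 0, 0, 0, 0]
    - [0, 0, 0, 0, 0, 0]

```text
time: 4.58
position: [0.5109, -0.2369, 0.0783]
tool_rot: [0.223, 0.975, -0.0, 0.0]
ft_force: [-0.1, 0.2, 0.3]
grip_width: 0.0402
grip_force: 0.0
```

step_arm:
  rows:
    - [0, 0, 0, 0, 0, 0]
    - [0, 0, 0, 0, 0, 0]
    - [0, 0, 0, 0, 0, 0]
    - [0, 0, 0, 0, 0, 0]
    - [0, 0, 0, 0, 0, 0]
  jaw: 0
  squeeze: 30

```text
time: 5.2
position: [0.5109, -0.2369, 0.0783]
tool_rot: [0.223, 0.975, -0.0, 0.0]
ft_force: [-0.5, -0.0, 0.3]
grip_width: 0.0097
grip_force: 30.0
```

step_arm:
  rows:
    - [0, 0, 0.015, 0, 0, 0]
    - [0, 0, 0.04, 0, 0, 0]
    - [0, 0, 0.04, 0, 0, 0]
    - [-0.016, 0.0565, 0.02, 0, 0, 7.2]
    - [-0.016, 0.0565, 0, 0, 0, 7.2]
    - [-0.016, 0.0565, 0, 0, 0, 7.2]
    - [-0.016, 0.0565, 0, 0, 0, 7.2]
    - [-0.016, 0.0565, 0, 0, 0, 7.2]
    - [-0.016, 0.0565, 0, 0, 0, 7.2]
    - [-0.016, 0.0565, 0, 0, 0, 7.2]
    - [-0.016, 0.0565, 0, 0, 0, 7.2]
    - [-0.016, 0.0565, 0, 0, 0, 7.2]

```text
time: 6.7
position: [0.3665, 0.2736, 0.1944]
tool_rot: [-0.336, 0.942, 0.0, 0.001]
ft_force: [1.4, 0.7, -1.0]
grip_width: 0.0099
grip_force: 30.0
```

step_arm:
  rows:
    - [0, 0, -0.03, 0, 0, 0]
    - [0, 0, 0, 0, 0, 0]
    - [0, 0, 0, 0, 0, 0]

```text
time: 7.08
position: [0.3674, 0.2714, 0.1641]
tool_rot: [-0.333, 0.943, -0.0, 0.0]
ft_force: [-0.1, 0.1, -0.4]
grip_width: 0.01
grip_force: 30.0
```

```bash
python3 - <<'E'
from w import *
o,c,W,H,S,V=shot('e');print(o['position'],o['tool_rot'],o['grip_width'],o['time'])
np.savez('w2',W=W,px=c['pixels'])
Z=W[...,2];N=np.hypot(W[...,0]-.399,W[...,1]-.298)<.06
for a,b in [(.015,.03),(.03,.045),(.045,.055),(.055,.07),(.08,.15)]: rect('pin %s'%a,W[N&(Z>a)&(Z<b)])
rect('foot',W[N&(Z>.0055)&(Z<.012)&(S<60)&(V<130)])
t=camera('top');W=cloud(t);Z=W[...,2];N=np.hypot(W[...,0]-.4,W[...,1]-.298)<.1
h=cv2.cvtColor(t['pixels'],cv2.COLOR_BGR2HSV);np.savez('t2',W=W,px=t['pixels'])
rect('tag top',W[N&(Z>.08)&(Z<.14)&(h[...,2]>150)&(h[...,1]<70)])
E
```

```text
[0.36744262 0.27135783 0.16409637] [-3.33446226e-01  9.42769008e-01 -1.12025753e-05  4.59615772e-04] 0.00995097739771494 7.075
pin 0.015 0
pin 0.03 0
pin 0.045 0
pin 0.055 0
pin 0.08 1327 med [0.3589 0.2662 0.1457] z [0.1417 0.1493] rect [380.9 283.1] [73. 36.] 39.6
foot 2136 med [0.3753 0.2856 0.0094] z [0.0074 0.0108] rect [385.2 292. ] [56.3 88.9] 38.7
tag top 0
```

View pics/e.png

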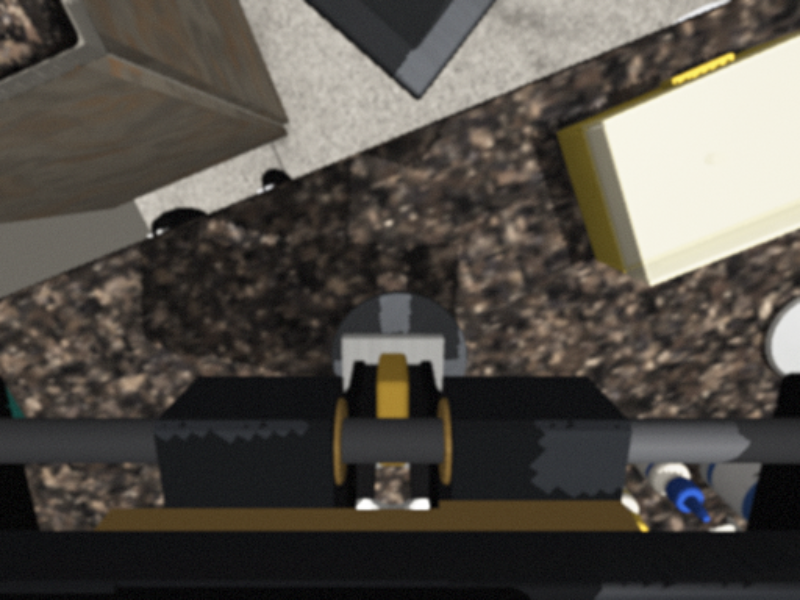

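```bash
python3 - <<'E'
from w import *
from scipy.optimize import least_squares
z=np.load('w2.npz');W=z['W'];hsv=cv2.cvtColor(z['px'],cv2.COLOR_BGR2HSV);H,S,V=[hsv[...,i] for i in range(3)];Z=W[...,2]
a=np.radians(38.96);u=np.array([np.cos(a),np.sin(a)]);v=np.array([-u[1],u[0]]);T=np.array([.36744,.27136])
N=np.zeros(Z.shape,bool);N[205:250,215:290]=1
p=W[N&(Z>.139)&(Z<.149)&(S<70)&(V>120)][:,:2]-T
print('plate u',np.percentile(p@u,[0,2,98])*1e3,'v',np.percentile(p@v,[1,5,95,99])*1e3,len(p))
b=p[(p@u)<np.percentile(p@u,40)];
# tail-edge slope
bins=[(np.median(c@v),(c@u).min()) for c in [b[(b@v>s)&(b@v<s+.003)] for s in np.arange(-.017,.016,.003)] if len(c)>1]
bins=np.array(bins);print('tail edge slope deg',np.degrees(np.arctan(np.polyfit(bins[:,0],bins[:,1],1)[0])), bins[:,1].mean())
N=np.hypot(W[...,0]-.399,W[...,1]-.298)<.06
f=W[N&(Z>.006)&(Z<.012)][:,:2]
def fit(f,c0):
    # outline points by angle around c0, excluding other side
    d=f-c0;th=np.degrees(np.arctan2(d[:,1],d[:,0]))%360;r=np.hypot(*d.T)
    E=[]
    for t in np.arange(0,360,6):
        k=(th>=t)&(th<t+6)
        if k.sum()>5 and r[k].max()>.038: E.append(f[k][np.argsort(r[k])[-3:]].mean(0))
    E=np.array(E);s=least_squares(lambda q:np.hypot(*(E-q).T)-.045,c0,loss='soft_l1',f_scale=.001);return s.x,len(E),np.abs(s.fun).mean()
print('foot wrist',fit(f,np.array([.399,.298])))
for n in ['scene','top']:
    y=np.load(n+'.npz');W=y['W'];Z=W[...,2];S=cv2.cvtColor(y['px'],cv2.COLOR_BGR2HSV)
    k=(np.hypot(W[...,0]-.399,W[...,1]-.298)<.055)&(Z>.0045)&(Z<.014)&(y['px'].max(-1)<140)
    print(n,fit(W[k][:,:2],np.array([.399,.298])))
    g=(np.hypot(W[...,0]-.399,W[...,1]-.298)<.03)&(Z>.02);p=W[g];print('pin',np.round(p.mean(0),4),np.round(p[p[:,2]>.05].mean(0),4))
E
```

```text
plate u [-19.24310602 -18.85772472  -2.64248167] v [-17.36035233 -16.60253939  17.17268146  17.90265694] 1085
tail edge slope deg 0.1114873452141649 -0.01900838829164705
foot wrist (array([0.3989031 , 0.30270144]), 37, np.float64(0.00042139312430155087))
scene (array([0.39753116, 0.30334907]), 22, np.float64(0.004160964022901468))
pin [0.3985 0.298  0.042 ] [0.3981 0.2976 0.0579]
top (array([0.39852131, 0.30183777]), 59, np.float64(0.0035483058682356334))
pin [0.3992 0.299  0.0487] [0.3988 0.2997 0.0626]
```

step_arm:
  rows:
    - [-0.002, 0.003, -0.02, 0, 0, 0]
    - [0, 0, -0.03, 0, 0, 0]
    - [0, 0, -0.014, 0, 0, 0]
    - [0, 0, 0, 0, 0, 0]
    - [0, 0, 0, 0, 0, 0]

```text
time: 7.8
position: [0.3658, 0.2745, 0.1001]
tool_rot: [-0.333, 0.943, 0.0, 0.001]
ft_force: [0.4, -0.2, -0.5]
grip_width: 0.0099
grip_force: 30.0
```

```bash
python3 - <<'E'
from w import *
ims=[]
for n in ['scene','top']:
    c=camera(n);W=cloud(c);np.savez(n+'3',W=W,px=c['pixels'])
    d=np.hypot(W[...,0]-.385,W[...,1]-.29);d[np.isnan(d)]=9;i=np.argwhere(d<.07).mean(0).astype(int)
    ims.append(cv2.resize(c['pixels'][i[0]-30:i[0]+30,i[1]-30:i[1]+30],(400,400),interpolation=cv2.INTER_CUBIC))
cv2.imwrite('pics/f.png',np.hstack(ims))
E
```

```text
(no output)
```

View pics/f.png

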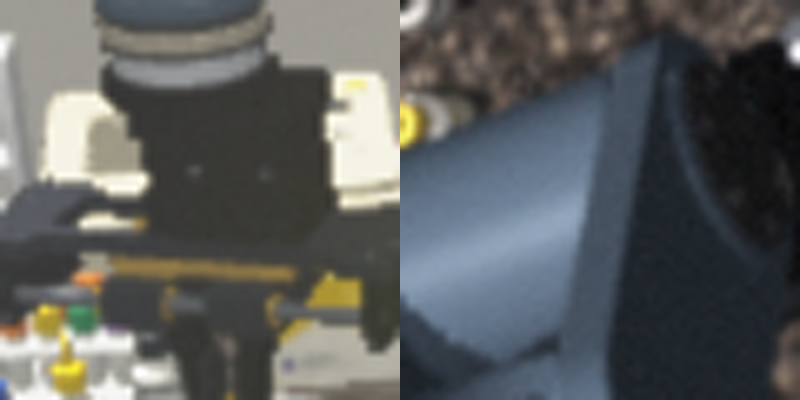

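The picture is blocked by the arm (scene and top both show only the gripper), so I descend slowly and watch the force.

step_arm:
  rows:
    - [0, 0, -0.008, 0, 0, 0]
    - [0, 0, -0.004, 0, 0, 0]
    - [0, 0, -0.003, 0, 0, 0]
    - [0, 0, 0, 0, 0, 0]

```text
time: 8.4
position: [0.3647, 0.2746, 0.0839]
tool_rot: [-0.334, 0.943, -0.0, -0.0]
ft_force: [-0.3, 0.5, 0.5]
grip_width: 0.0098
grip_force: 30.0
```

step_arm:
  rows:
    - [0, 0, -0.003, 0, 0, 0]
    - [0, 0, -0.003, 0, 0, 0]
    - [0, 0, 0, 0, 0, 0]

```text
time: 8.78
position: [0.3648, 0.2746, 0.078]
tool_rot: [-0.334, 0.943, -0.0, -0.0]
ft_force: [0.6, 0.1, -1.2]
grip_width: 0.01
grip_force: 30.0
```

step_arm:
  rows:
    - [0, 0, -0.01, 0, 0, 0]
    - [0, 0, -0.01, 0, 0, 0]
    - [0, 0, -0.01, 0, 0, 0]
    - [0, 0, -0.008, 0, 0, 0]
    - [0, 0, -0.003, 0, 0, 0]
    - [0, 0, 0, 0, 0, 0]

```text
time: 9.52
position: [0.3648, 0.2746, 0.037]
tool_rot: [-0.334, 0.943, -0.0, -0.0]
ft_force: [-0.1, 0.7, -0.3]
grip_width: 0.01
grip_force: 30.0
```

step_arm:
  rows:
    - [0, 0, -0.002, 0, 0, 0]
    - [0, 0, 0, 0, 0, 0]

```text
time: 9.78
position: [0.365, 0.2747, 0.0354]
tool_rot: [-0.334, 0.943, 0.0, 0.0]
ft_force: [-0.3, -0.3, -0.3]
grip_width: 0.0101
grip_force: 30.0
```

step_arm:
  rows:
    - [0, 0, -0.0015, 0, 0, 0]
    - [0, 0, 0, 0, 0, 0]

```text
time: 10.02
position: [0.3649, 0.2747, 0.0338]
tool_rot: [-0.334, 0.943, -0.0, 0.0]
ft_force: [0.1, 0.2, -0.0]
grip_width: 0.0098
grip_force: 30.0
```

step_arm:
  rows:
    - [0, 0, 0, 0, 0, 0]
    - [0, 0, 0, 0, 0, 0]
    - [0, 0, 0, 0, 0, 0]
  jaw: 0.04

```text
time: 10.4
position: [0.365, 0.2747, 0.0338]
tool_rot: [-0.334, 0.943, 0.0, 0.0]
ft_force: [0.3, -0.3, -0.4]
grip_width: 0.0322
grip_force: 0.0
```

step_arm:
  rows:
    - [0, 0, 0.01, 0, 0, 0]
    - [0, 0, 0.02, 0, 0, 0]
    - [0, 0, 0.05, 0, 0, 0]
    - [0, 0, 0.05, 0, 0, 0]
    - [-0.04, -0.02, 0.04, 0, 0, 0]
    - [-0.03, -0.02, 0.02, 0, 0, 0]
    - [0, 0, 0, 0, 0, 0]
    - [0, 0, 0, 0, 0, 0]

```text
time: 11.4
position: [0.2958, 0.235, 0.2242]
tool_rot: [-0.334, 0.943, 0.0, 0.001]
ft_force: [0.2, 0.3, 0.4]
grip_width: 0.0399
grip_force: 0.0
```

```bash
python3 - <<'E'
from w import *
o,c,W,H,S,V=shot('g');print(o['position'],o['time'],np.degrees(o['q']))
Z=W[...,2];N=np.hypot(W[...,0]-.375,W[...,1]-.28)<.09
rect('tag',W[N&(Z>.009)&(Z<.018)&(S<80)&(V>130)]);rect('rib',W[N&(Z>.03)&(Z<.06)&(S>100)])
E
```

```text
[0.29575468 0.23497617 0.224223  ] 11.4 [ 2.13762868e+01  1.27664127e+01  1.16605504e+02  2.93949765e-03
  5.04883946e+01 -1.07626806e+02]
tag 993 med [0.3711 0.2802 0.0145] z [0.0095 0.016 ] rect [372.8 281.4] [58.3 38.8] 39.3
rib 187 med [0.3629 0.2734 0.0402] z [0.031  0.0417] rect [364.5 274.7] [26.9  8.1] 38.7
```

View pics/g.png

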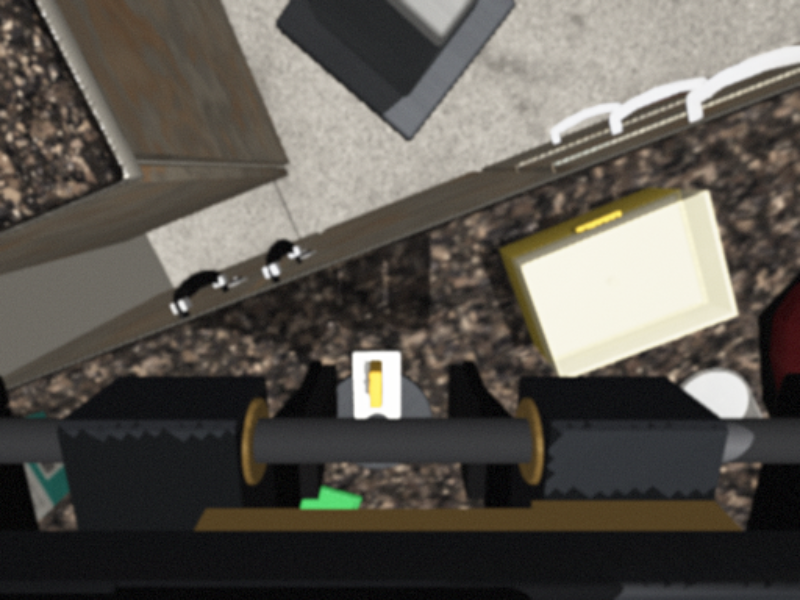

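The wrist picture shows the tag lying flat on the round foot, rib at (375,385), with the eye at the pin (375,425). Going to the cover tab.

step_arm:
  rows:
    - [0.05, -0.03, 0, 0, 0, -6.5]
    - [0.05, -0.03, 0, 0, 0, -6.5]
    - [0.007, -0.0585, 0, 0, 0, -6.5]
    - [0.007, -0.0585, 0, 0, 0, -6.5]
    - [0.007, -0.0585, 0, 0, 0, -6.5]
    - [0.007, -0.0585, 0, 0, 0, -6.5]
    - [0.007, -0.0585, 0, 0, 0, -6.5]
    - [0.007, -0.0585, 0, 0, 0, -6.5]
    - [0.007, -0.0585, 0, 0, 0, -6.5]
    - [0.007, -0.0585, 0, 0, 0, -6.3]
    - [0, 0, 0, 0, 0, 0]
    - [0, 0, 0, 0, 0, 0]

```text
time: 12.95
position: [0.4507, -0.2931, 0.2223]
tool_rot: [0.223, 0.975, 0.001, -0.001]
ft_force: [-0.3, -0.1, -0.8]
grip_width: 0.04
grip_force: 0.0
```

```bash
python3 - <<'E'
from w import *
o,c,W,H,S,V=shot('i');print(o['position'],o['tool_rot'],o['time'],np.degrees(o['q']))
Z=W[...,2];N=np.hypot(W[...,0]-.452,W[...,1]+.293)<.03
rect('cover',W[(H>100)&(H<125)&(S>120)&(Z>.045)&(Z<.06)])
rect('tabtop',W[N&(Z>.077)&(Z<.1)])
ims=[]
for n in ['top','scene']:
    c=camera(n);W=cloud(c);Z=W[...,2];hsv=cv2.cvtColor(c['pixels'],cv2.COLOR_BGR2HSV);H,S,V=[hsv[...,i] for i in range(3)]
    rect(n+' cover',W[(H>100)&(H<125)&(S>120)&(Z>.045)&(Z<.06)&(np.hypot(W[...,0]-.52,W[...,1]+.26)<.12)])
    rect(n+' tag',W[(np.hypot(W[...,0]-.375,W[...,1]-.28)<.09)&(Z>.008)&(Z<.018)&(V>130)&(S<70)])
    d=np.hypot(W[...,0]-.385,W[...,1]-.29);d[np.isnan(d)]=9;i=np.argwhere(d<.05).mean(0).astype(int)
    ims.append(cv2.resize(c['pixels'][i[0]-25:i[0]+25,i[1]-25:i[1]+25],(400,400),interpolation=cv2.INTER_CUBIC))
cv2.imwrite('pics/j.png',np.hstack(ims))
E
```

```text
[ 0.45068102 -0.29312779  0.22228196] [ 0.22330617  0.97474696  0.00101755 -0.00129957] 12.95 [-4.49664442e+01  2.49917040e+01  9.57111239e+01  2.29391409e-02
  5.94852773e+01 -1.09171498e+02]
cover 6827 med [ 0.495  -0.2827  0.0548] z [0.0505 0.0563] rect [ 512.5 -254.1] [160.3 106.5] 64.2
tabtop 313 med [ 0.4516 -0.2932  0.0825] z [0.0778 0.084 ] rect [ 452.3 -293.6] [10.6 26. ] 64.5
top cover 1503 med [ 0.5392 -0.2283  0.0528] z [0.0481 0.0573] rect [ 520.1 -256.5] [160.2 123.5] 63.2
top tag 356 med [0.3849 0.2915 0.0112] z [0.0082 0.0161] rect [392.2 292.1] [100.4  77.6] 65.1
scene cover 1767 med [ 0.5189 -0.2628  0.0539] z [0.0464 0.0568] rect [ 519.9 -259.2] [165.  123.3] 64.0
scene tag 163 med [0.3893 0.2803 0.0114] z [0.0081 0.0158] rect [386.7 293.9] [103.   79.9] 33.9
```

View pics/j.png

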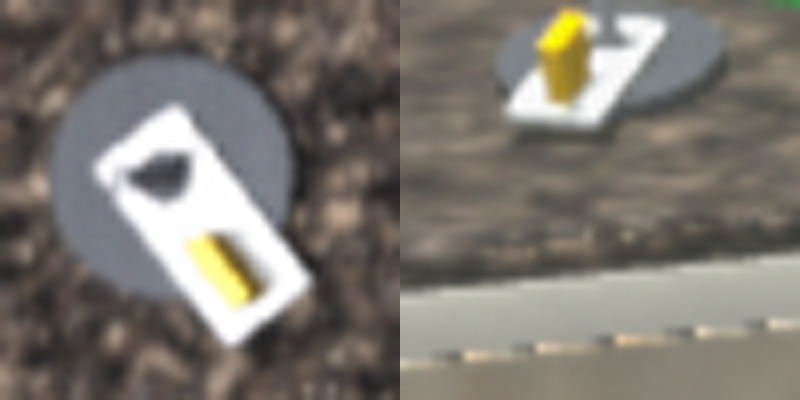

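step_arm:
  rows:
    - [0.002, 0, -0.04, 0, 0, 0]
    - [0, 0, -0.04, 0, 0, 0]
    - [0, 0, -0.04, 0, 0, 0]
    - [0, 0, -0.017, 0, 0, 0]
    - [0, 0, -0.007, 0, 0, 0]
    - [0, 0, 0, 0, 0, 0]
    - [0, 0, 0, 0, 0, 0]

```text
time: 13.98
position: [0.4536, -0.2935, 0.0807]
tool_rot: [0.223, 0.975, -0.001, 0.001]
ft_force: [0.6, -0.4, -0.7]
grip_width: 0.0402
grip_force: 0.0
```

step_arm:
  rows:
    - [-0.001, 0, -0.004, 0, 0, 0]
    - [0, 0, -0.0015, 0, 0, 0]
    - [0, 0, 0, 0, 0, 0]
    - [0, 0, 0, 0, 0, 0]

```text
time: 14.48
position: [0.4519, -0.2934, 0.0743]
tool_rot: [0.223, 0.975, -0.0, 0.0]
ft_force: [0.1, 0.9, 0.4]
grip_width: 0.0401
grip_force: 0.0
```

step_arm:
  rows:
    - [0, 0, 0, 0, 0, 0]
    - [0, 0, 0, 0, 0, 0]
    - [0, 0, 0, 0, 0, 0]
    - [0, 0, 0, 0, 0, 0]
    - [0, 0, 0, 0, 0, 0]
    - [0, 0, 0, 0, 0, 0]
  jaw: 0
  squeeze: 60

```text
time: 15.22
position: [0.4519, -0.2934, 0.0743]
tool_rot: [0.223, 0.975, 0.0, 0.0]
ft_force: [-0.5, 0.2, 0.3]
grip_width: 0.01
grip_force: 60.0
```

step_arm:
  rows:
    - [0.0003, 0.00015, 0.00205, -0.322, 0.622, 0]
    - [0.0003, 0.00015, 0.00205, -0.322, 0.622, 0]
    - [0.0003, 0.00015, 0.00205, -0.322, 0.622, 0]
    - [0.0003, 0.00015, 0.00205, -0.322, 0.622, 0]
    - [0.0004, 0.0002, 0.00205, -0.322, 0.622, 0]
    - [0.0004, 0.0002, 0.00205, -0.322, 0.622, 0]
    - [0, 0, 0, 0, 0, 0]

```text
time: 16.1
position: [0.4543, -0.2919, 0.0867]
tool_rot: [0.223, 0.974, -0.024, -0.028]
ft_force: [2.3, 1.9, -0.9]
grip_width: 0.0097
grip_force: 60.0
```

```bash
cat > m.py <<'E'
from w import *
# fit cover plane from scene blue top points
def plane(n='scene',zmin=.045,ctr=(.52,-.257),rad=.12,zmax=.6):
    c=camera(n);W=cloud(c);hsv=cv2.cvtColor(c['pixels'],cv2.COLOR_BGR2HSV);H,S=hsv[...,0],hsv[...,1]
    P=W[(H>100)&(H<125)&(S>120)&(W[...,2]>zmin)&(W[...,2]<zmax)&(np.hypot(W[...,0]-ctr[0],W[...,1]-ctr[1])<rad)]
    for _ in range(8):
        A=np.c_[P[:,0],P[:,1],np.ones(len(P))];k=np.linalg.lstsq(A,P[:,2],rcond=None)[0];e=P[:,2]-A@k;q=abs(e)<max(.0025,1.5*e.std());P=P[q]
    return k,P
E
python3 - <<'E'
from m import *
for n in ['scene','top']:
    k,P=plane(n)
    C=np.array([.5201,-.2573]);ex=np.array([.9003,-.4352]);ey=np.array([.4352,.9003])
    z=lambda x,y:np.dot(k,[*(C+x*ex+y*ey),1])-.003
    print(n,len(P),'grad',k[:2],'tilt',np.degrees(np.arctan(np.hypot(*k[:2]))),'corner',z(-.058,-.0775),'far',z(.058,.0775),'sides',z(-.058,.0775),z(.058,-.0775))
E
```

```text
scene 669 grad [-0.05248882 -0.0308033 ] tilt 3.4827159276596005 corner 0.06405231792850602 far 0.05228652943424196 sides 0.05621313975646125 0.060125707606286716
top 826 grad [-0.06545235 -0.03100568] tilt 4.1424066563995 corner 0.06365093017410756 far 0.04963880598400341 sides 0.0549090431549148 0.05838069300319616
```

step_arm:
  rows:
    - [0.0004, 0.0002, 0.00205, -0.322, 0.622, 0]
    - [0.0004, 0.0002, 0.00205, -0.322, 0.622, 0]
    - [0.0005, 0.00026, 0.00205, -0.322, 0.622, 0]
    - [0.0005, 0.00026, 0.00205, -0.322, 0.622, 0]
    - [0.0005, 0.00026, 0.00205, -0.322, 0.622, 0]
    - [0.0005, 0.00026, 0.00205, -0.322, 0.622, 0]
    - [0, 0, 0, 0, 0, 0]
    - [0, 0, 0, 0, 0, 0]

```text
time: 17.2
position: [0.4567, -0.2909, 0.0989]
tool_rot: [0.223, 0.972, -0.047, -0.056]
ft_force: [0.9, 1.3, -1.1]
grip_width: 0.0094
grip_force: 60.0
```

```bash
python3 - <<'E'
from m import *
ims=[]
for n in ['scene','top']:
    k,P=plane(n)
    C=np.array([.5201,-.2573]);ex=np.array([.9003,-.4352]);ey=np.array([.4352,.9003])
    z=lambda x,y:np.dot(k,[*(C+x*ex+y*ey),1])-.003/np.cos(np.arctan(np.hypot(*k[:2])))
    print(n,len(P),'grad',k[:2],'tilt',np.degrees(np.arctan(np.hypot(*k[:2]))),'corner',z(-.058,-.0775),'far',z(.058,.0775),'sides',z(-.058,.0775),z(.058,-.0775))
    ims.append(camera(n)['pixels'])
cv2.imwrite('pics/k.png',np.hstack([cv2.resize(ims[0][190:280,260:380],(400,300)),cv2.resize(ims[1][130:220,260:380],(400,300))]))
E
```

```text
scene 734 grad [-0.12360596 -0.06388043] tilt 7.9211166189993785 corner 0.07854551738877738 far 0.051609387990128805 sides 0.06129326341608501 0.06886164196282119
top 636 grad [-0.12550879 -0.06319039] tilt 7.99875156625113 corner 0.07683360711676863 far 0.04963185652514685 sides 0.05954928880303229 0.0669161748388832
```

View pics/k.png

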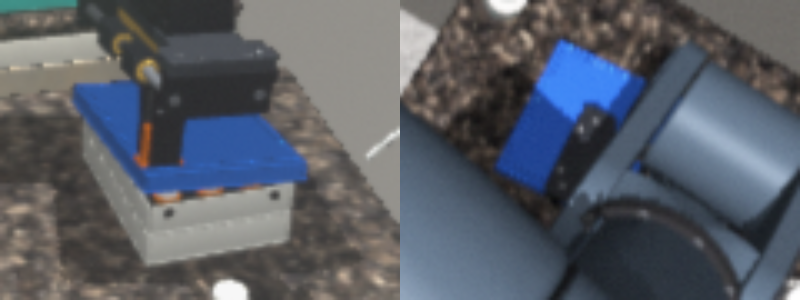

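Left view: the cover is tilted, its orange-tab corner at (145,160) raised about 27 mm with far end still on the tray (75,90); the tray is in place. Now lift clear.

step_arm:
  rows:
    - [0, 0, 0, 0, 0, 0]
    - [0, 0, 0.002, 0, 0, 0]
    - [0, 0, 0.002, 0, 0, 0]
    - [0, 0, 0.003, 0, 0, 0]
    - [0, 0, 0.003, 0, 0, 0]
    - [0, 0, 0.004, 0, 0, 0]
    - [0, 0, 0.005, 0, 0, 0]
    - [0, 0, 0.006, 0, 0, 0]
    - [0, 0, 0.01, 0, 0, 0]
    - [0, 0, 0.02, 0, 0, 0]
    - [0, 0, 0.03, 0, 0, 0]
    - [0, 0, 0, 0, 0, 0]

```text
time: 18.9
position: [0.4582, -0.292, 0.1864]
tool_rot: [0.223, 0.972, -0.049, -0.053]
ft_force: [0.4, 0.6, -2.1]
grip_width: 0.01
grip_force: 60.0
```

```bash
python3 - <<'E'
from m import *
ims=[];print(get_obs()['moment'])
for n in ['scene','top']:
    k,P=plane(n,zmin=.09)
    print(n,len(P),'grad',k[:2],'tilt',np.degrees(np.arctan(np.hypot(*k[:2]))),P[:,2].min(),P[:,2].max())
    c=camera(n);W=cloud(c);Z=W[...,2]
    rect(n+' tray',W[(np.hypot(W[...,0]-.52,W[...,1]+.26)<.12)&(Z>.035)&(Z<.056)])
    ims.append(c['pixels'])
cv2.imwrite('pics/l.png',np.hstack([cv2.resize(ims[0][170:290,250:400],(400,320)),cv2.resize(ims[1][100:220,260:410],(400,320))]))
E
```

```text
[ 0.0013062  -0.00942072  0.0549869 ]
scene 791 grad [-0.11996062 -0.07010677] tilt 7.910275544609112 0.14543064536548 0.16879401538797478
scene tray 1804 med [ 0.5193 -0.2643  0.0424] z [0.0361 0.0517] rect [ 521.1 -257.8] [159.4 111.7] 63.9
top 835 grad [-0.13002679 -0.06811022] tilt 8.350554067553626 0.13544147407949092 0.15978745794553206
top tray 14 med [ 0.4902 -0.198   0.0406] z [0.0354 0.0478] rect [ 525.  -190.6] [116.9  52.8] 11.6
```

View pics/l.png

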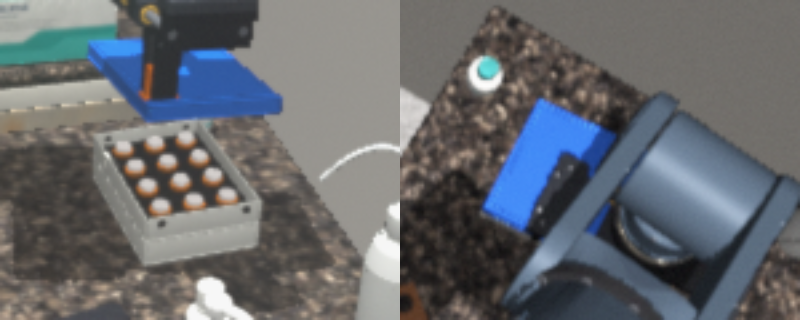

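The cover is clear of the tray (left view, cover at (185,80), tray with vials in place at (175,190)). Checking free room around the mat for the transit.

```bash
cat > path.py <<'E'
from h import *
import json,sys
from scipy.spatial import cKDTree
Ps=[]
for n in ['scene','top']:
    W=np.load(n+'.npz')['W'].reshape(-1,3);W=W[np.isfinite(W).all(1)]
    r=np.hypot(W[:,0],W[:,1])
    Ps.append(W[(W[:,2]>.13)&(W[:,2]<.5)&(r<1)&(r>.35)&(W[:,0]>.2)&(W[:,1]<.5)])
P=np.vstack(Ps)
t=cKDTree(P)
P=P[[len(i)>4 for i in t.query_ball_point(P,.012)]];t2=cKDTree(P[:,:2])
if __name__=='__main__':
    for y in np.arange(-.4,.46,.05):
        k=P[abs(P[:,1]-y)<.025]; print('%.2f'%y,'min x',np.round(np.sort(k[:,0])[:3],3) if len(k) else None)
    W=np.load('scene.npz')
    for n in ['scene','top']:
        z=np.load(n+'.npz');W=z['W'];h=cv2.cvtColor(z['px'],cv2.COLOR_BGR2HSV)
        p=W[(h[...,0]>45)&(h[...,0]<80)&(h[...,1]>100)&(np.hypot(W[...,0]-.536,W[...,1]-.294)<.1)]
        print(n,len(p),cv2.minAreaRect((p[:,:2]*1e3).astype(np.float32)))
    g=np.stack(np.meshgrid(np.linspace(-.061,.061,13),np.linspace(-.0805,.0805,15)),-1).reshape(-1,2)
    pos=np.array([.4582,-.292]);phi=-25.8
    for dx,dy,dr in json.loads(sys.argv[1]):
        pos=pos+[dx,dy];phi+=dr
        a=np.radians(phi);M=np.array([[np.cos(a),-np.sin(a)],[np.sin(a),np.cos(a)]])
        q=(g+[.045,.062])@M.T+pos
        d,i=t2.query(q);j=d.argmin();print(np.round(pos,3),'r',round(np.hypot(*pos),3),round(phi,1),'C',np.round(M@[.045,.062]+pos,3),'clear',round(d.min(),3),np.round(P[i[j]],3))
E
python3 path.py '[[-0.02,0.04,0],[-0.015,0.056,4.6],[-0.005,0.058,4.6],[0,0.058,4.6],[0,0.058,4.6],[0,0.058,4.6],[0.01,0.058,5],[0.01,0.056,5],[0.02,0.04,5],[0.03,0.02,5],[0.02,0.008,4],[0.01,0,4]]'
```

```text
-0.40 min x [0.595 0.596 0.596]
-0.35 min x [0.625 0.625 0.625]
-0.30 min x [0.654 0.654 0.654]
-0.25 min x [0.682 0.683 0.683]
-0.20 min x [0.711 0.712 0.712]
-0.15 min x [0.74  0.741 0.741]
-0.10 min x [0.77 0.77 0.77]
-0.05 min x [0.798 0.798 0.798]
-0.00 min x [0.827 0.827 0.828]
0.05 min x [0.857 0.857 0.857]
0.10 min x [0.756 0.756 0.76 ]
0.15 min x [0.681 0.681 0.682]
0.20 min x [0.665 0.666 0.667]
0.25 min x [0.69  0.691 0.691]
0.30 min x [0.719 0.719 0.72 ]
0.35 min x [0.629 0.63  0.637]
0.40 min x [0.572 0.572 0.574]
0.45 min x [0.577 0.579 0.579]
scene 567 ((539.1369018554688, 297.8502197265625), (112.52410888671875, 139.44557189941406), 21.206212997436523)
top 1554 ((535.7107543945312, 297.2389831542969), (103.15335845947266, 132.84170532226562), 21.27546501159668)
[ 0.438 -0.252] r 0.505 -25.8 C [ 0.506 -0.216] clear 0.115 [ 0.626 -0.371  0.343]
[ 0.423 -0.196] r 0.466 -21.2 C [ 0.488 -0.154] clear 0.156 [ 0.649 -0.331  0.238]
[ 0.418 -0.138] r 0.44 -16.6 C [ 0.479 -0.091] clear 0.189 [ 0.674 -0.288  0.361]
[ 0.418 -0.08 ] r 0.426 -12.0 C [ 0.475 -0.029] clear 0.183 [0.665 0.181 0.346]
[ 0.418 -0.022] r 0.419 -7.4 C [0.471 0.034] clear 0.144 [0.665 0.181 0.346]
[0.418 0.036] r 0.42 -2.8 C [0.466 0.096] clear 0.134 [0.665 0.181 0.346]
[0.428 0.094] r 0.438 2.2 C [0.471 0.158] clear 0.134 [0.665 0.181 0.346]
[0.438 0.15 ] r 0.463 7.2 C [0.475 0.217] clear 0.108 [0.578 0.399 0.132]
[0.458 0.19 ] r 0.496 12.2 C [0.489 0.26 ] clear 0.066 [0.578 0.399 0.132]
[0.488 0.21 ] r 0.531 17.2 C [0.513 0.283] clear 0.038 [0.578 0.399 0.132]
[0.508 0.218] r 0.553 21.2 C [0.528 0.292] clear 0.025 [0.578 0.399 0.132]
[0.518 0.218] r 0.562 25.2 C [0.533 0.293] clear 0.025 [0.572 0.408 0.131]
```

step_arm:
  rows:
    - [0, 0, 0.04, 1.93, -3.73, 0]
    - [0, 0, 0.04, 1.93, -3.73, 0]
    - [-0.02, 0.04, 0, 0, 0, 0]
    - [-0.015, 0.056, 0, 0, 0, 4.6]
    - [-0.005, 0.058, 0, 0, 0, 4.6]
    - [0, 0.058, 0, 0, 0, 4.6]
    - [0, 0.058, 0, 0, 0, 4.6]
    - [0, 0.058, 0, 0, 0, 4.6]
    - [0.01, 0.058, 0, 0, 0, 5]
    - [0.01, 0.056, 0, 0, 0, 5]
    - [0.02, 0.04, 0, 0, 0, 5]
    - [0, 0, 0, 0, 0, 0]

```text
time: 20.6
position: [0.4574, 0.1935, 0.2628]
tool_rot: [-0.108, 0.994, 0.0, -0.0]
ft_force: [-0.2, 0.3, -0.6]
grip_width: 0.0094
grip_force: 60.0
```

step_arm:
  rows:
    - [0.02, 0.015, 0, 0, 0, 4]
    - [0.02, 0.01, 0, 0, 0, 4]
    - [0.02, 0.004, 0, 0, 0, 1]
    - [0, 0, 0, 0, 0, 0]
    - [0, 0, 0, 0, 0, 0]
    - [0, 0, 0, 0, 0, 0]

```text
time: 21.35
position: [0.5155, 0.2195, 0.2636]
tool_rot: [-0.184, 0.983, -0.0, -0.001]
ft_force: [-0.2, 0.2, 0.1]
grip_width: 0.0096
grip_force: 60.0
```

```bash
python3 - <<'E'
from m import *
o=get_obs();print(o['position'],o['tool_rot'],o['time'],o['joint_velocities'].round(4))
for n in ['scene','top']:
    k,P=plane(n,zmin=.17,ctr=(.535,.292),rad=.13)
    print(n,len(P),'grad',k[:2],'tilt',np.degrees(np.arctan(np.hypot(*k[:2]))),P[:,2].min(),P[:,2].max());rect(n,P)
E
```

```text
[0.5155304  0.2195307  0.26360781] [-1.83721636e-01  9.82977957e-01 -1.04452857e-04 -8.28340537e-04] 21.35 [ 0.0045 -0.0029 -0.01    0.0014 -0.0027 -0.0017]
scene 465 grad [0.00309507 0.00394275] tilt 0.2871901637285204 0.2400311617430974 0.24526744200460615
scene 465 med [0.525  0.2975 0.2428] z [0.2406 0.2446] rect [536.3 290.5] [127.4 163.8] 20.7
top 69 grad [-1.20478452 -1.46823522] tilt 62.23236367959916 0.23855704653860643 0.41575980734049833
top 69 med [0.5996 0.2522 0.2429] z [0.2387 0.4105] rect [522.6 275.3] [ 94.1 183.1] 43.9
```

step_arm:
  rows:
    - [0.0005, 0.0015, 0, 0, 0, 0]
    - [0, 0, 0, 0, 0, 0]
    - [0, 0, 0, 0, 0, 0]
    - [0, 0, 0, 0, 0, 0]
    - [0, 0, 0, 0, 0, 0]
    - [0, 0, 0, 0, 0, 0]
    - [0, 0, 0, 0, 0, 0]
    - [0, 0, 0, 0, 0, 0]

```text
time: 22.45
position: [0.5172, 0.2216, 0.2638]
tool_rot: [-0.184, 0.983, -0.0, 0.0]
ft_force: [0.5, 0.6, -2.0]
grip_width: 0.0096
grip_force: 60.0
```

```bash
python3 - <<'E'
from m import *
c=camera('scene');cv2.imwrite('pics/n.png',cv2.resize(c['pixels'],(800,600)))
k,P=plane('scene',zmin=.17,ctr=(.535,.292),rad=.13)
print('tilt',np.degrees(np.arctan(np.hypot(*k[:2]))));rect('cover',P);W=cloud(c);Z=W[...,2]
rect('tray',W[(np.hypot(W[...,0]-.52,W[...,1]+.26)<.12)&(Z>.044)&(Z<.056)])
E
```

```text
tilt 0.47711391759405014
cover 474 med [0.5262 0.3018 0.2431] z [0.2406 0.2451] rect [537.3 292.9] [126.2 165.3] 20.2
tray 792 med [ 0.517  -0.2665  0.0481] z [0.0441 0.0525] rect [ 520.2 -259.8] [158.3 111.8] 63.5
```

View pics/n.png

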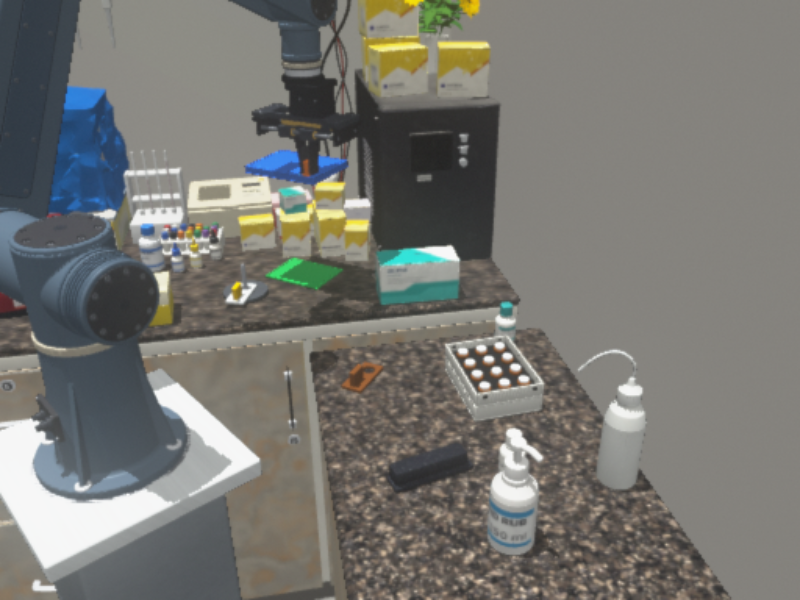

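The picture shows the cover held level at (297,165) above the mat (305,272), the tag on the post's foot (242,292), and the trays (493,375) and bystanders unmoved. Handing in.

```bash
python3 -c "
from rig import hand_in
print(hand_in())"
```

```text
the job is handed in; nothing more can be done
None
```

The job is handed in, with no verdict shown: the tag lies flat on the post's foot with the pin through its eye, and the cover was peeled (tab corner up about 27 mm, far corner still on the tray) and is held level about 24 cm above the worktop over the mat's middle, with trays and bystanders where they stood.

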